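Hang the bisque mug at the blow-off station and hold the air lever at half

TASK

Blow the dust out of the unglazed white mug: hang it by its handle on the yellow hook over the dust tray, mouth towards the orange air nozzle, and let go of it. Then press the red spring lever of the air valve down until it is level, half of its travel, never down to its bottom stop, and finish while still holding it there with the mug hanging on the hook. Leave the other pots, jars, bottles and the mould standing where they are.

Things in the scene. Friction and masses are not known exactly. Their poses are not given: they have to be found in the camera images.
- mug: the unglazed off-white mug to clean, standing upright on the bench at the start: outside 66 mm across (straight wall from 8 mm up), 82 mm high, wall 4 mm, about 230 g. Origin: centre of its underside; z to the mouth; its D-shaped handle points to its +y (5 mm radius bar in the y-z plane, reaching to y = 67 mm)
- mug_loop (a point): the middle of the opening of the mug's handle, 45 mm from the mug's axis along its +y, 43 mm above its underside; the opening is 24 mm wide (y = 33 to 57) and 34 mm high (z = 28 to 62). A bar through it runs along the mug's x. Hung and let go, the mug swings for some seconds, then hangs handle up, mouth to the nozzle; this point then rests about 10 mm from the hook's seat
- mug_mouth (a point): the centre of the mug's mouth, at the rim, 82 mm above its underside on its axis
- station: fixed blow-off station: grey slotted dust tray (x -100 to +100, y -125 to +85, 45 mm high); steel post at x = +88, y = 0, 215 mm high, its yellow hook running to -x; blue hose with orange air nozzle at x = 0, y -98 to -138 mm, 180 mm high, pointing to +y. Origin: on the bench below the hook's seat. Bring the mug on with its axes along the station's (handle to +y), so its mouth swings to face the nozzle
- hook_seat (a point): the low point of the hook where the handle rests, on the centreline of the 9 mm round bar (steel coated in yellow vinyl), 195 mm above the bench. From here the bar runs 42 mm to the station's -x and ends in a tip turned up 12 mm above the seat (centreline); to +x it rises 6 mm within 28 mm, then goes level to the post
- valve: the hand-lever air valve, fixed to the bench: aluminium block with a dial gauge (125 mm high) on a steel foot. Origin on the bench straight below the lever's pivot, which is 85 mm up and lies along y; the lever points to the valve's -x
- lever_pad (a point): the middle of the upper face of the lever's red flat pad (65 mm long, 34 mm wide, 12 mm thick), 112.5 mm from the pivot; it moves with the lever. At rest it is about 129 mm above the bench, 103 mm to -x of the pivot; when the lever is level 91 mm above the bench
- lever (a joint): angle of the air lever (rad): 0 at rest, tilted 20 degrees up; 0.35 level, half travel (half air); 0.70 bottom stop (full air). A spring returns it; pressing at the pad takes about 5 N to start, 8 N at level and 12 N at the bottom
- blue_mug: dark blue glazed mug of the same shape, 66 mm across, 82 mm high, handle to its +y; not to be moved. Origin: centre of underside
- tumbler: red-brown clay tumbler without a handle, 68 mm across the mouth, 105 mm high; not to be moved. Origin: centre of underside
- pink_jar: pink glaze jar, 64 mm across, 85 mm high; not to be moved. Origin: centre of underside
- white_bottle: white bottle, 68 mm across, 175 mm high; not to be moved. Origin: centre of underside
- spray_bottle: blue trigger spray bottle, 72 mm across, 172 mm high; not to be moved. Origin: centre of underside
- mould: plaster mould block 120 x 120 x 60 mm with a round hollow; not to be moved. Origin: centre of underside

How it is judged (in metres and radians):
On the way, in this order (a step that is already met when the one before it is completed fails the run):
1. the mug hangs by its handle on the hook, mouth towards the nozzle, and is let go (distance between mug_loop and hook_seat below 0.026 m and angle between the x axis of mug and the x axis of station, either way round below 0.6 rad and height (world z) of mug_loop above 0.165 m and y of mug_mouth in the frame of station below -0.015 m and contact force between mug and station above 0.5 N and contact force between mug and the fingers below 0.05 N and contact force between mug and the arm below 0.05 N), for 0.4 s.
2. the robot presses the air lever level (0.24 to 0.46 rad) with the mug hanging (all of step 1 and value of joint lever between 0.24 and 0.46 rad and (contact force between valve and the fingers above 2 N or contact force between valve and the arm above 2 N)), for 0.5 s.
At the end, for the whole second after the job is handed in: the robot holds the air lever still with over 2 N, within 6 degrees of level (0.24 to 0.46 rad); the mug hangs by its handle (it may still sway), untouched, the hook through its handle (loop middle within 26 mm of the seat) and its mouth 15 mm or more from the hook towards the nozzle (all of step 2 and velocity of joint lever between -0.1 and 0.1 rad/s); the arm keeps its last pose, push and grip.
It fails at once if the air lever is pushed close to its bottom stop (past 0.64 rad) (value of joint lever above 0.64 rad).
It fails at once if another pot, jar, bottle or the mould is shifted by more than 25 mm or tipped over (distance of any of blue_mug, tumbler, pink_jar, white_bottle, spray_bottle, mould from where it was at the start of the episode above 0.025 m or angle between any of blue_mug, tumbler, pink_jar, white_bottle, spray_bottle, mould's own z axis and vertical above 0.4 rad).
It also fails if it takes over 61 s, if anything falls off the work surface, if the arm or the gripper's body presses on something with over 40 N, if the wrist force passes 120 N, or if a joint passes its speed limit or range.

ROBOT

A 6-joint arm with a two-finger parallel gripper is mounted at the origin on the work surface. World frame = base frame: x ahead of the robot, y to its left, z up, the work surface at z = 0. Lengths are in mm, angles in degrees, forces in N, time in s.
With the tool pointing down it reaches from about 300 to 850 mm from the base axis. Payload 4.2 kg.
Tool frame: the origin (TCP) lies between the finger pads; the fingertips stand 22 mm ahead of it and the grasp point (between the pads) lies 3 mm ahead of it (env.finger_overhang is the distance from the TCP to the fingertips, in mm); z points along the fingers, y is the line along which they close (so a half turn about z gives the same grasp; the last joint's range is limited). The gripper opens to 91 mm and grips with 3 to 60 N. Pads are 32 mm wide; open, the fingers measure 118 mm over their backs; the gripper's body (76 mm by 178 mm) begins 60 mm behind the grasp point.
Start: joints at [-77.006, 18.312, 89.639, -0, 72.044, -1.146], TCP at [140.476, -557.593, 215.076] pointing down, gripper open.
Joint ranges: [-177.97, 177.97], [-48.28, 115.42], [12.27, 149.76], [-77.06, 257.06], [2.81, 150.46], [-146.56, 146.56]. Speed limits (degrees/s): [147.25, 147.25, 180, 180, 180, 180].

INTERFACE

Orientations are given as [roll, pitch, yaw] about the fixed x, y, z axes, in that order (R = Rz(yaw) Ry(pitch) Rx(roll)).
In Python, from workcell import state, cams, ticket, look_for, outline_of, env gives the robot as it stands.
- The arm moves only by the tool servo_tool, never from a script. Its argument "steps" is a list of rows, each a list of 3 entries, a list of its own where there are three numbers: the closure in counts, from 0 (fully open) to 255 (shut), then the shift along the tool's x, y, z in mm, then the turn, a rotation vector about the tool's x, y, z in rad. A call has exactly 10 rows; each row shifts and turns the commanded pose from where the row before left it, along the tool's axes as they then stand; what a row does not reach is not made up. A row lasts 1/10 s, in which the tool goes at most 50 mm and 8.59 degrees, less where a joint would pass 70% of its speed; a pose out of reach is approached as far as the arm can. A call with a gripper value outside its range is refused whole. The fingers move at their own pace and stop on an object; "squeeze" is the grip in N (left out, the last holds). Time passes only in rows, so rows that do not move let the fingers close, or fill a call up. It gives the time, the measured TCP pose, the force, the opening and the grip force at its end, in the units of the state.
- state(): the state, without advancing time (a new reading comes with each control period).
- cams.grab_frame(name): name is "scene" or "top" or "wrist"; returns a dict with "color" (400x640x3 uint8, red, green, blue), "z_map" (400x640 float32, mm along the optical axis (not along the pixel's ray), 0 where there is no reading), "fovy" (degrees; the focal length in pixels is half the picture's height over the tangent of half this angle, whatever the lens; pixels are square), "cx", "cy" (the principal point, pixels), "k1" (the pictures are not rectified: a ray, as slopes to the right and down, at radius r is drawn at 1 + k1 r^2 times it, then the intrinsics apply), "eye" and "rotation" of the camera in the world; the wrist camera has in their place "tool_from_camera" (4x4, takes a point from camera to tool coordinates, whose origin is the TCP and whose axes are the flange's). Camera axes: x right, y up, looking along -z (the intrinsics and any distortion apply to the point x, -y, -z); pixel columns grow to the right and rows downward; lengths in mm; the calibration is good to about 2 mm. A picture is of the moment at which its call begins: read the wrist's pose just before it.
- ticket.job_done(): hands the job in; it is judged then, once.
Trained networks look in a picture, given as the dict that the camera call returned (one of the last four; its "shot" number tells which), for a name from the list of things; names that differ only in an ending like _2 or _b are one class to them, and where a whole thing is asked for, a point or a joint stands for the part that bears it (a point fixed in the world has none). Each returns a list of dicts, best first, with "confidence" (0 to 1); they miss things now and then, are a little off and sometimes report something else, mostly with a low value. They report only what shows in the picture. A call takes as long as a camera call.
- look_for(picture, thing): "at" ([column, row] in pixels, amid what is visible of it).
- outline_of(picture, thing): "pixels" (400x640 bool, what is visible of it) and "at" ([column, row] in pixels, amid what is visible of it).
The state is a dict: "time_s": time; "qpos": joint angles; "qvel": joint speeds; "effort": joint torques, N m; "ee_pos": TCP position; "ee_rot": TCP orientation; "force": force on the tool from outside, world axes, zero at the start; "torque": the same for the moment, N m; "gripper_width": finger opening in mm; "gripper_force": force on a finger pad.
Only numpy, scipy, OpenCV 4.12 (cv2) and the standard library are available. Lean on these libraries where they do the work, as an engineer would, in place of code of your own. Each camera call takes 0.05 s, during which the arm holds its last target. There are 200 camera calls.

## Working session

There is one attempt and no reset: what is moved stays moved. The work goes in short steps, Python scripts to look and compute and a tool call to move; the robot and the scene stay as the last step left them, time stands still between calls to the robot, and variables do not carry over. Pictures are saved under pics/ and viewed, at most 10 in all, crops included, and the job is handed in when it is done.

Besides the shell and the picture viewer there is one more tool, called after "Request:" as name(argument=value, ...), one argument or row to a line, values as JSON. servo_tool: Moves the arm, as the interface text tells. Its arguments: {"type":"object","properties":{"steps":{"type":"array","items":{"type":"array"}},"squeeze":{"type":"number"}},"required":["steps"]}

```bash
mkdir -p pics; cat > h.py <<'E'
import numpy as np, cv2
from workcell import state, cams, ticket, look_for, outline_of, env
from scipy.spatial.transform import Rotation as R
def Rt(rpy): return R.from_euler('xyz',rpy,degrees=True).as_matrix()
def campose(p,s=None):
    if 'eye' in p: 
        return np.array(p['rotation']),np.array(p['eye'])
    T=np.array(p['tool_from_camera']); A=Rt(s['ee_rot'])
    return A@T[:3,:3], A@T[:3,3]+np.array(s['ee_pos'])
def cloud(p,s=None):
    Rc,e=campose(p,s); f=200/np.tan(np.radians(p['fovy']/2)); k=p['k1']
    v,u=np.mgrid[0:400,0:640]; x=(u-p['cx'])/f; y=(v-p['cy'])/f
    a,b=x.copy(),y.copy()
    for _ in range(15):
        q=1+k*(a*a+b*b); a=x/q; b=y/q
    z=p['z_map']; P=np.stack([a*z,-b*z,-z],-1)@Rc.T+e
    P[z<=0]=np.nan
    return P
def project(p,W,s=None):
    Rc,e=campose(p,s); f=200/np.tan(np.radians(p['fovy']/2))
    c=(np.asarray(W)-e)@Rc; a=c[...,0]/-c[...,2]; b=-c[...,1]/-c[...,2]
    q=1+p['k1']*(a*a+b*b); return np.stack([a*q*f+p['cx'],b*q*f+p['cy']],-1)
def save(p,n): cv2.imwrite('pics/'+n+'.png',p['color'][:,:,::-1])
E
python3 - <<'E'
from h import *
s=state();print(s)
for n in ['top','scene']:
    p=cams.grab_frame(n);save(p,n+'0');P=cloud(p);print(n,p['eye'],np.round(p['rotation'],3).tolist(),p['fovy'])
    np.savez(n+'0.npz',P=P,c=p['color'])
    for t in ['mug','station','valve','lever_pad','blue_mug','tumbler','pink_jar','white_bottle','spray_bottle','mould']:
        o=outline_of(p,t)[:2]
        for d in o:
            q=P[d['pixels']];q=q[~np.isnan(q[:,0])]
            if len(q)>5: print(t,round(d['confidence'],2),np.round(d['at']),len(q),'med',np.round(np.median(q,0)),'lo',np.round(np.percentile(q,3,0)),'hi',np.round(np.percentile(q,97,0)))
E
```

```text
{'time_s': 0.0, 'qpos': array([-7.70053869e+01,  1.83509724e+01,  8.97071041e+01, -2.77711038e-03,
        7.20432533e+01, -1.14439973e+00]), 'qvel': array([-0.04417413,  0.02111352,  0.00667193,  0.12042054, -0.08094558,
        0.08407438]), 'effort': array([-1.63344095e-03, -4.12463236e+01, -2.31973636e+01,  7.25529715e-02,
        4.55921853e-02, -1.48847607e-04]), 'ee_pos': array([ 140.34457589, -557.08555   ,  214.22225201]), 'ee_rot': array([-1.79898638e+02,  6.16010750e-04,  1.41398719e+01]), 'force': array([-0.60388703, -0.2824483 ,  0.37736214]), 'torque': array([ 0.02934191, -0.01962468,  0.04531706]), 'gripper_force': 0.0, 'gripper_width': 91.52614135377907}Traceback (most recent call last):
  File "<stdin>", line 4, in <module>
  File "h.py", line 16, in cloud
    z=p['z_map']; P=np.stack([a*z,-b*z,-z],-1)@Rc.T+e
                    ~~~~~~~~~~~~~~~~~~~~~~~~~~~~~~~^~
ValueError: operands could not be broadcast together with shapes (400,640) (3,)
```

```bash
sed -i "s/return np.array(p\['rotation'\])/r=np.array(p['rotation']); return (Rt(r) if r.ndim==1 else r)/" h.py
cat > m.py <<'E'
from h import *
for n in ['top','scene']:
    p=cams.grab_frame(n);save(p,n+'0');P=cloud(p);print(n,p['eye'],np.round(p['rotation'],3).tolist(),p['fovy'])
    np.savez(n+'0.npz',P=P,c=p['color'])
    for t in ['mug','station','valve','lever_pad','blue_mug','tumbler','pink_jar','white_bottle','spray_bottle','mould']:
        o=outline_of(p,t)[:2]
        for d in o:
            q=P[d['pixels']];q=q[~np.isnan(q[:,0])]
            if len(q)>5: print(t,round(d['confidence'],2),np.round(d['at']),len(q),'med',np.round(np.median(q,0)),'lo',np.round(np.percentile(q,3,0)),'hi',np.round(np.percentile(q,97,0)))
E
python3 m.py
```

```text
top [ 346.03930729    4.38859522 1496.19274352] [7.981, -0.012, -90.959] 57.790067368318695
mug 0.53 [305. 212.] 286 med [494.  65.  10.] lo [455.  31.  -1.] hi [520. 110.  85.]
station 0.57 [250. 197.] 2711 med [558. 294.  46.] lo [465. 196.  34.] hi [665. 396. 199.]
valve 0.62 [398. 191.] 643 med [ 563. -318.   73.] lo [ 446. -363.   -0.] hi [ 623. -277.  138.]
lever_pad 0.69 [411. 211.] 192 med [ 479. -342.  124.] lo [ 440. -365.   89.] hi [ 569. -315.  141.]
lever_pad 0.57 [308. 209.] 260 med [493.  61.  12.] lo [455.  30.   1.] hi [516.  98.  85.]
blue_mug 0.68 [341. 224.] 220 med [438. -82.   9.] lo [ 410. -109.   -0.] hi [464. -41.  85.]
tumbler 0.83 [328. 171.] 252 med [659. -27.  52.] lo [616. -54.   0.] hi [676.   1. 107.]
tumbler 0.19 [173. 223.] 428 med [436. 578. 114.] lo [409. 561.  13.] hi [469. 611. 177.]
pink_jar 0.53 [194. 199.] 296 med [541. 508.  81.] lo [516. 487.  17.] hi [569. 544.  90.]
white_bottle 0.8 [171. 223.] 428 med [436. 577. 114.] lo [409. 561.  17.] hi [469. 607. 177.]
white_bottle 0.34 [397. 192.] 590 med [ 564. -317.   74.] lo [ 445. -363.    0.] h
[... 942 characters left out ...]
  -3.] hi [474. -24.  82.]
blue_mug 0.28 [158. 217.] 647 med [ 575. -534.   92.] lo [ 536. -565.   12.] hi [ 594. -512.  171.]
tumbler 0.95 [301. 247.] 500 med [665. -26.  66.] lo [621. -55.  12.] hi [685.   2. 105.]
pink_jar 0.64 [462. 230.] 432 med [568. 518.  66.] lo [530. 492.   9.] hi [582. 547.  89.]
white_bottle 0.65 [478. 199.] 630 med [463. 586. 100.] lo [432. 563.  12.] hi [480. 620. 175.]
spray_bottle 0.67 [158. 216.] 717 med [ 574. -535.   92.] lo [ 516. -571.    8.] hi [ 594. -513.  172.]
spray_bottle 0.24 [395. 235.] 3624 med [593. 294.  45.] lo [475. 196.   6.] hi [696. 399. 199.]
mould 0.84 [164. 197.] 1021 med [ 430. -551.   54.] lo [ 375. -630.    4.] hi [ 498. -509.   67.]
```

```bash
python3 - <<'E'
from h import *
for n,c in [('top',(150,130,470,250)),('scene',(140,130,500,290))]:
    im=cv2.imread(f'pics/{n}0.png')[c[1]:c[3],c[0]:c[2]]
    k=800//(c[2]-c[0]); im=cv2.resize(im,None,fx=2.2,fy=2.2,interpolation=3)
    cv2.imwrite(f'/tmp/{n}.png',im)
a=cv2.imread('/tmp/top.png');b=cv2.imread('/tmp/scene.png');w=max(a.shape[1],b.shape[1])
cv2.imwrite('pics/both.png',np.vstack([cv2.copyMakeBorder(i,0,0,0,w-i.shape[1],0) for i in(a,b)])[:600])
P=np.load('top0.npz')['P'];Q=np.load('scene0.npz')['P']
A=np.vstack([P.reshape(-1,3),Q.reshape(-1,3)]);A=A[~np.isnan(A[:,0])]
def box(lo,hi): return A[np.all((A>lo)&(A<hi),1)]
q=box([440,170,36],[700,420,52]); print('tray',cv2.minAreaRect(q[:,:2].astype(np.float32)),len(q))
q=box([440,170,60],[700,420,260]); 
print('high station');
for r in q[np.argsort(q[:,2])][::max(1,len(q)//60)]: print(np.round(r).astype(int).tolist(),end=' ')
print()
for nm,b in [('mug',([430,0,70],[550,140,92])),('bm',([390,-130,70],[490,0,92]))]:
    q=box(*b); print(nm,len(q),cv2.minEnclosingCircle(q[:,:2].astype(np.float32)),cv2.minAreaRect(q[:,:2].astype(np.float32)))
q=box([430,-380,85],[520,-300,150]);print('pad',cv2.minAreaRect(q[:,:2].astype(np.float32)),q[:,2].min(),q[:,2].max())
E
```

```text
tray ((584.133056640625, 298.29119873046875), (213.55587768554688, 248.12545776367188), 82.3250961303711) 5068
high station
[655, 303, 60] [661, 305, 67] [558, 204, 72] [661, 311, 74] [661, 304, 79] [663, 310, 83] [659, 313, 89] [551, 203, 93] [659, 305, 95] [657, 315, 99] [649, 302, 106] [660, 307, 110] [553, 195, 113] [560, 204, 117] [653, 302, 123] [648, 301, 127] [659, 304, 132] [557, 190, 135] [540, 188, 137] [553, 193, 142] [660, 315, 146] [559, 195, 150] [557, 195, 152] [538, 197, 155] [661, 314, 158] [560, 201, 163] [540, 195, 165] [644, 311, 167] [554, 195, 168] [557, 191, 169] [550, 198, 171] [658, 306, 171] [551, 197, 173] [560, 210, 174] [664, 305, 175] [658, 302, 177] [659, 314, 179] [662, 310, 190] [658, 300, 193] [540, 327, 196] [660, 303, 197] [537, 328, 198] [555, 317, 199] [563, 321, 199] [552, 322, 200] [548, 323, 200] [662, 312, 201] [584, 321, 201] [629, 317, 202] [606, 318, 203] [599, 313, 203] [638, 310, 204] [632, 310, 204] [611, 318, 205] [547, 323, 205] [659, 302, 206] [632, 313, 207] [629, 313, 207] [612, 312, 208] [609, 312, 209] [623, 312, 210] [652, 301, 211] [648, 308, 212] [648, 301, 213] [618, 313, 214] [644, 304, 215] [656, 304, 219] 
mug 177 ((497.50286865234375, 70.83684539794922), 48.53434753417969) ((498.5276184082031, 62.94328308105469), (89.7363510131836, 65.48127746582031), 25.893728256225586)
bm 166 ((437.5441589355469, -70.0597915649414), 43.554805755615234) ((442.66619873046875, -75.93809509277344), (78.85498046875, 70.6622543334961), 59.33165740966797)
pad ((479.0613098144531, -344.9861145019531), (85.6043472290039, 34.5401611328125), 17.619327545166016) 99.33994467914658 142.86738444790672
```

View pics/both.png

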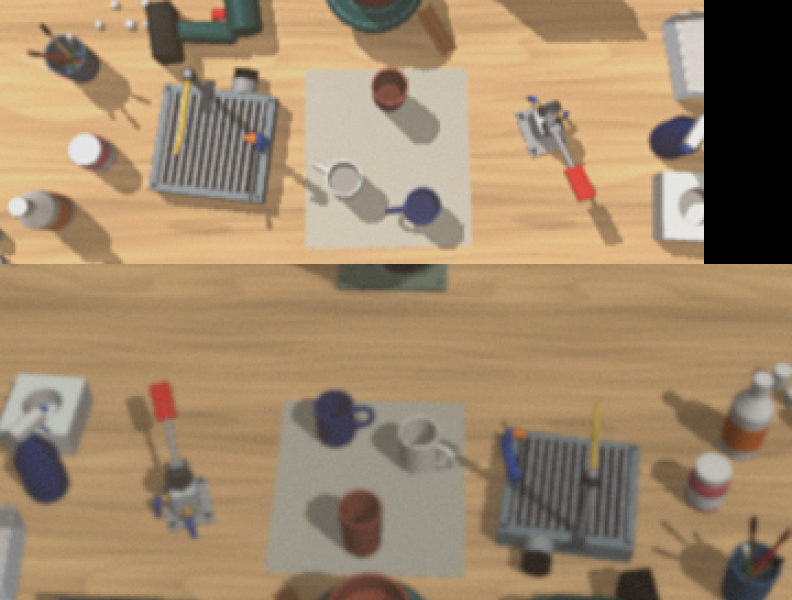

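```bash
cat >> h.py <<'E'
def plan(xyz,rpy,n,s=None,ease=False,start=None):
    """rows (rounded) from the present pose, straight line + slerp, in n rows"""
    s=s or state(); p=np.array(start[0] if start else s['ee_pos'],float); A=R.from_euler('xyz',start[1] if start else s['ee_rot'],degrees=True)
    B=R.from_euler('xyz',rpy,degrees=True); 
    rv=np.round((A.inv()*B).as_rotvec()/n,3); d=(np.array(xyz,float)-p)
    p0=p.copy(); rows=[]
    for i in range(n):
        loc=np.round(A.inv().apply(p0+d*(i+1)/n-p),0 if n>3 else 1); rows.append([loc.tolist(),rv.tolist()])
        p=p+A.apply(loc); A=A*R.from_rotvec(rv)
    for i,r in enumerate(rows): print(i,r)
    print('end',p.round(1),A.as_euler('xyz',degrees=True).round(1))
E
python3 - <<'E'
from h import *
plan([485,50,280],[180,0,64],20)
E
```

```text
0 [[24.0, -25.0, -3.0], [0.0, 0.0, -0.044]]
1 [[25.0, -24.0, -3.0], [0.0, 0.0, -0.044]]
2 [[27.0, -23.0, -4.0], [0.0, 0.0, -0.044]]
3 [[27.0, -22.0, -3.0], [0.0, 0.0, -0.044]]
4 [[28.0, -21.0, -3.0], [0.0, 0.0, -0.044]]
5 [[29.0, -19.0, -3.0], [0.0, 0.0, -0.044]]
6 [[30.0, -18.0, -4.0], [0.0, 0.0, -0.044]]
7 [[31.0, -17.0, -3.0], [0.0, 0.0, -0.044]]
8 [[31.0, -16.0, -3.0], [0.0, 0.0, -0.044]]
9 [[32.0, -14.0, -3.0], [0.0, 0.0, -0.044]]
10 [[33.0, -12.0, -4.0], [0.0, 0.0, -0.044]]
11 [[33.0, -11.0, -3.0], [0.0, 0.0, -0.044]]
12 [[33.0, -10.0, -3.0], [0.0, 0.0, -0.044]]
13 [[34.0, -8.0, -3.0], [0.0, 0.0, -0.044]]
14 [[34.0, -7.0, -4.0], [0.0, 0.0, -0.044]]
15 [[35.0, -5.0, -3.0], [0.0, 0.0, -0.044]]
16 [[35.0, -3.0, -3.0], [0.0, 0.0, -0.044]]
17 [[35.0, -3.0, -3.0], [0.0, 0.0, -0.044]]
18 [[35.0, -0.0, -4.0], [0.0, 0.0, -0.044]]
19 [[34.0, 1.0, -3.0], [0.0, 0.0, -0.044]]
end [485.   49.5 280. ] [180.    0.   64.6]
```

Request:
servo_tool(
  steps=[
    [0, [24, -25, -3], [0, 0, -0.044]],
    [0, [25, -24, -3], [0, 0, -0.044]],
    [0, [27, -23, -4], [0, 0, -0.044]],
    [0, [27, -22, -3], [0, 0, -0.044]],
    [0, [28, -21, -3], [0, 0, -0.044]],
    [0, [29, -19, -3], [0, 0, -0.044]],
    [0, [30, -18, -4], [0, 0, -0.044]],
    [0, [31, -17, -3], [0, 0, -0.044]],
    [0, [31, -16, -3], [0, 0, -0.044]],
    [0, [32, -14, -3], [0, 0, -0.044]],
  ],
  squeeze=15,
)

```text
time_s: 2.15
ee_pos: [312.9, -252.1, 247.4]
ee_rot: [180.0, -0.0, 39.4]
force: [0.4, 0.2, 0.1]
gripper_width: 91.0
gripper_force: 0.0
```

Request:
servo_tool(
  steps=[
    [0, [33, -12, -4], [0, 0, -0.044]],
    [0, [33, -11, -3], [0, 0, -0.044]],
    [0, [33, -10, -3], [0, 0, -0.044]],
    [0, [34, -8, -3], [0, 0, -0.044]],
    [0, [34, -7, -4], [0, 0, -0.044]],
    [0, [35, -5, -3], [0, 0, -0.044]],
    [0, [35, -3, -3], [0, 0, -0.044]],
    [0, [35, -3, -3], [0, 0, -0.044]],
    [0, [35, 0, -4], [0, 0, -0.044]],
    [0, [34, 1, -3], [0, 0, -0.044]],
  ],
)

```text
time_s: 3.15
ee_pos: [485.6, 51.0, 280.4]
ee_rot: [180.0, -0.0, 64.7]
force: [0.4, -0.0, 0.2]
gripper_width: 91.6
gripper_force: 0.0
```

```bash
cat > mug.py <<'E'
from h import *
s=state();p=cams.grab_frame('wrist');save(p,'wrist1');P=cloud(p,s)
print(s['time_s'],s['ee_pos'].round(1),s['ee_rot'].round(1),np.round(p['tool_from_camera'],3).tolist())
for d in outline_of(p,'mug')[:2]:
    q=P[d['pixels']];q=q[~np.isnan(q[:,0])];print(d['confidence'],np.round(d['at']),len(q),q.min(0).round(),q.max(0).round())
    t=q[(q[:,2]>74)&(q[:,2]<95)]
    print('rim',len(t),cv2.minEnclosingCircle(t[:,:2].astype(np.float32)))
    # algebraic circle fit to the outer rim hull
    c=t[:,:2]; H=cv2.convexHull(c.astype(np.float32))[:,0]
    M=np.c_[2*H,np.ones(len(H))];x=np.linalg.lstsq(M,(H**2).sum(1),rcond=None)[0];print('fit',x[:2].round(1),np.sqrt(x[2]+x[0]**2+x[1]**2))
    far=q[(np.hypot(*(q[:,:2]-x[:2]).T)>42)&(q[:,2]>12)]; m=far.mean(0); dd=m[:2]-x[:2]
    print('handle',len(far),m.round(1),'z',far[:,2].min(),far[:,2].max(),'handle yaw',np.degrees(np.arctan2(dd[1],dd[0])))
E
python3 mug.py
```

```text
3.15 [485.6  51.  280.4] [180.   -0.   64.7] [[-0.001, 0.958, 0.286, 81.923], [1.0, 0.001, 0.0, -1.286], [-0.0, 0.286, -0.958, -169.309], [0.0, 0.0, 0.0, 1.0]]
0.79 [323. 169.] 2028 [457.  31.   3.] [520. 117.  83.]
rim 429 ((488.720703125, 62.25989532470703), 32.488155364990234)
fit [488.5  62.3] 31.889160922715213
handle 88 [513.3 108.3  67.6] z 59.17264566443765 72.64113419338156 handle yaw 61.6715169069242
```

View pics/wrist1.png

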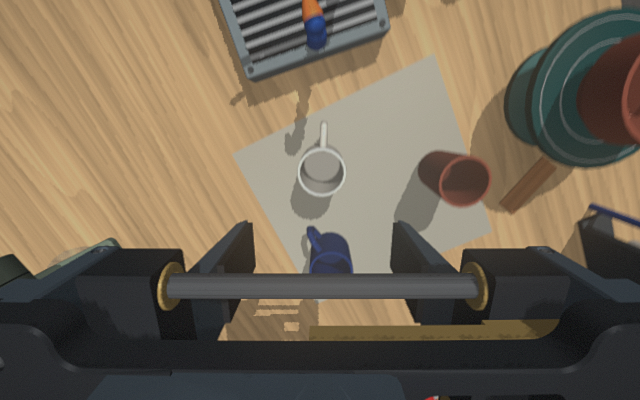

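```bash
python3 - <<'E'
from h import *
plan([488.6,62.3,160],[180,0,61.7],3)
plan([488.6,62.3,63],[180,0,61.7],4,start=([488.6,62.3,160],[180,0,61.7]))
E
```

```text
0 [[3.2, -0.9, 40.0], [0.0, -0.001, 0.018]]
1 [[3.2, -0.9, 40.1], [0.0, -0.001, 0.018]]
2 [[3.2, -1.0, 40.0], [0.0, -0.001, 0.018]]
end [488.7  62.3 160. ] [1.80e+02 1.00e-01 6.17e+01]
0 [[0.0, -0.0, 24.0], [0.0, 0.0, 0.0]]
1 [[0.0, -0.0, 24.0], [0.0, 0.0, 0.0]]
2 [[0.0, -0.0, 25.0], [0.0, 0.0, 0.0]]
3 [[0.0, -0.0, 24.0], [0.0, 0.0, 0.0]]
end [488.6  62.3  63. ] [180.    0.   61.7]
```

Request:
servo_tool(
  steps=[
    [0, [3.2, -0.9, 40], [0, 0, 0.018]],
    [0, [3.2, -0.9, 40], [0, 0, 0.018]],
    [0, [3.2, -1, 40], [0, 0, 0.018]],
    [0, [0, 0, 24], [0, 0, 0]],
    [0, [0, 0, 24], [0, 0, 0]],
    [0, [0, 0, 25], [0, 0, 0]],
    [0, [0, 0, 24], [0, 0, 0]],
    [0, [0, 0, 0], [0, 0, 0]],
    [120, [0, 0, 0], [0, 0, 0]],
    [255, [0, 0, 0], [0, 0, 0]],
  ],
  squeeze=15,
)

```text
time_s: 4.25
ee_pos: [487.8, 59.1, 64.4]
ee_rot: [179.9, -0.1, 61.4]
force: [-0.0, -0.7, -0.6]
gripper_width: 78.1
gripper_force: 0.0
```

Request:
servo_tool(
  steps=[
    [255, [0, 0, 0], [0, 0, 0]],
    [255, [0, 0, 0], [0, 0, 0]],
    [255, [0, 0, 0], [0, 0, 0]],
    [255, [0, 0, 0], [0, 0, 0]],
    [255, [0, 0, -5], [0, 0, 0]],
    [255, [0, 0, -15], [0, 0, 0]],
    [255, [0, 0, -30], [0, 0, 0]],
    [255, [0, 0, -30], [0, 0, 0]],
    [255, [0, 0, -30], [0, 0, 0]],
    [255, [0, 0, -30], [0, 0, 0]],
  ],
)

```text
time_s: 5.25
ee_pos: [485.8, 59.3, 203.8]
ee_rot: [-179.9, 0.1, 61.5]
force: [-0.0, -0.3, -2.7]
gripper_width: 64.0
gripper_force: 15.0
```

```bash
python3 - <<'E'
from h import *
plan([472,284,240],[180,0,82],9)
E
```

```text
0 [[21.0, -13.0, -4.0], [-0.0, 0.0, -0.04]]
1 [[22.0, -13.0, -4.0], [-0.0, 0.0, -0.04]]
2 [[22.0, -11.0, -4.0], [-0.0, 0.0, -0.04]]
3 [[23.0, -11.0, -4.0], [-0.0, 0.0, -0.04]]
4 [[23.0, -10.0, -4.0], [-0.0, 0.0, -0.04]]
5 [[23.0, -8.0, -4.0], [-0.0, 0.0, -0.04]]
6 [[24.0, -8.0, -4.0], [-0.0, 0.0, -0.04]]
7 [[24.0, -7.0, -4.0], [-0.0, 0.0, -0.04]]
8 [[24.0, -6.0, -4.0], [-0.0, 0.0, -0.04]]
end [472.1 283.7 239.7] [-179.9    0.    82.1]
```

Request:
servo_tool(
  steps=[
    [255, [21, -13, -4], [0, 0, -0.04]],
    [255, [22, -13, -4], [0, 0, -0.04]],
    [255, [22, -11, -4], [0, 0, -0.04]],
    [255, [23, -11, -4], [0, 0, -0.04]],
    [255, [23, -10, -4], [0, 0, -0.04]],
    [255, [23, -8, -4], [0, 0, -0.04]],
    [255, [24, -8, -4], [0, 0, -0.04]],
    [255, [24, -7, -4], [0, 0, -0.04]],
    [255, [24, -6, -4], [0, 0, -0.04]],
    [255, [0, 0, 0], [0, 0, 0]],
  ],
)

```text
time_s: 6.25
ee_pos: [472.4, 286.3, 238.7]
ee_rot: [-179.9, -0.1, 82.3]
force: [-0.1, -1.0, -2.7]
gripper_width: 64.0
gripper_force: 15.0
```

```bash
cat > hook.py <<'E'
from h import *
import sys
s=state();p=cams.grab_frame('wrist');save(p,sys.argv[1]);P=cloud(p,s)
print(s['time_s'],s['ee_pos'].round(1),s['ee_rot'].round(1))
hsv=cv2.cvtColor(p['color'],cv2.COLOR_RGB2HSV).astype(int)
B=Rt(s['ee_rot']);c=np.array(s['ee_pos'])
y=(hsv[...,0]>20)&(hsv[...,0]<34)&(hsv[...,1]>150)&(hsv[...,2]>70)&(P[...,2]>170)&(P[...,2]<235)
q=P[y];print('yellow',len(q))
if len(q)>20:
    o=q[np.argsort(q[:,0])]
    for ch in np.array_split(o,9): print(ch.mean(0).round(1).tolist(),ch[:,2].max().round(1))
    vx,vy,x0,y0=cv2.fitLine(q[:,:2].astype(np.float32),cv2.DIST_HUBER,0,.01,.01).ravel();print('yaw',np.degrees(np.arctan(vy/vx)),x0,y0)
w=P.reshape(-1,3);w=w[(w[:,2]>120)&(w[:,2]<225)&(abs(w[:,0]-c[0]-160)<45)&(abs(w[:,1]-c[1]-20)<60)];print('post',len(w),np.median(w,0).round(1) if len(w) else '')
L=(P-c)@B  # tool coords
for d in outline_of(p,'mug')[:1]:
    q=L[d['pixels']];q=q[~np.isnan(q[:,0])];q=q[np.all(abs(q)<110,1)];print('mug tool',d['confidence'],len(q),q.min(0).round(1),q.max(0).round(1))
    h=q[(q[:,0]>42)];print('handle tool',h.mean(0).round(1),h.min(0).round(1),h.max(0).round(1))
    r=q[(q[:,2]<q[:,2].min()+9)&(q[:,0]<40)];print('rim z',np.median(r[:,2]),'rim x',r[:,0].max(),'y',r[:,1].min(),r[:,1].max())
E
python3 hook.py hook1
```

```text
6.25 [472.4 286.3 238.7] [-1.799e+02 -1.000e-01  8.230e+01]
yellow 1394
[526.1, 328.4, 207.8] 212.0
[541.3, 326.0, 200.9] 204.1
[556.9, 323.5, 198.9] 201.3
[571.7, 321.7, 199.5] 203.5
[582.9, 320.2, 202.4] 205.9
[595.0, 318.6, 204.5] 206.6
[609.4, 316.6, 204.4] 206.4
[622.8, 314.7, 204.5] 207.1
[634.8, 313.2, 204.4] 206.6
yaw -7.922606 581.7217 320.1676
post 2426 [643.7 315.1 204.6]
mug tool 0.91 8561 [-29.9 -33.3 -19.3] [68.2 30.8 60.5]
handle tool [55.4 -0.8 -2.4] [42.1 -5.6 -9.2] [68.2  4.  19.1]
rim z -16.961490855591187 rim x 35.17226085557825 y -33.19587105211438 30.757083238647343
```

View pics/hook1.png

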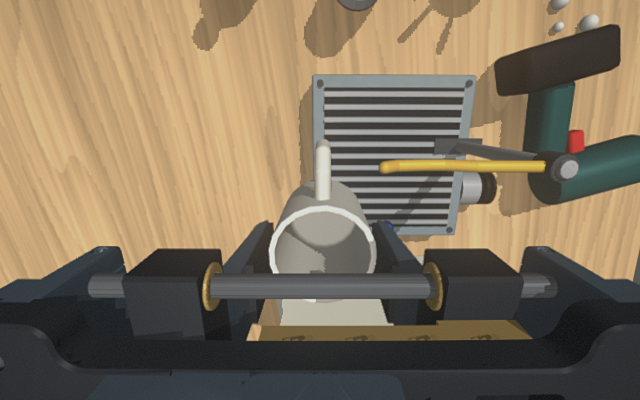

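```bash
cat > tgt.py <<'E'
from h import *
yaw=-7.92; S=np.array([567,321.5,195.]); L=np.array([46.8,-0.9,21])
RS=R.from_euler('z',yaw,degrees=True)
def tcp(off,tilt):
    T=R.from_euler('xyz',[180,0,yaw+90],degrees=True)*R.from_rotvec([0,np.radians(tilt),0])
    return S+RS.apply(off)-T.apply(L), T.as_euler('xyz',degrees=True)
def where(s=None):
    s=s or state(); A=R.from_euler('xyz',s['ee_rot'],degrees=True)
    print('loop in station',RS.inv().apply(np.array(s['ee_pos'])+A.apply(L)-S).round(1),'tilt',(RS.inv()*A).as_euler('xyz',degrees=True).round(1),s['force'].round(1))
E
python3 - <<'E'
from tgt import *
where()
a=tcp([-80,0,6],25);b=tcp([0,0,6],25);print(a,b)
plan(*a,8); plan(*b,10,start=a)
E
```

```text
loop in station [-89.6  -3.9  22.2] tilt [-1.799e+02  1.000e-01  9.010e+01] [-0.9  0.1 -2.2]
(array([481.58721132, 281.59825933, 200.25392888]), array([180.  , -25.  ,  82.08])) (array([560.82412538, 270.57503608, 200.25392888]), array([180.  , -25.  ,  82.08]))
0 [[-0.0, 1.0, 5.0], [-0.0, 0.055, 0.0]]
1 [[-0.0, 1.0, 4.0], [-0.0, 0.055, 0.0]]
2 [[-1.0, 2.0, 5.0], [-0.0, 0.055, 0.0]]
3 [[-1.0, 1.0, 5.0], [-0.0, 0.055, 0.0]]
4 [[-1.0, 1.0, 4.0], [-0.0, 0.055, 0.0]]
5 [[-1.0, 1.0, 5.0], [-0.0, 0.055, 0.0]]
6 [[-2.0, 1.0, 4.0], [-0.0, 0.055, 0.0]]
7 [[-2.0, 2.0, 5.0], [-0.0, 0.055, 0.0]]
end [482.  281.5 200.1] [-179.9  -25.1   82.1]
0 [[0.0, 8.0, 0.0], [0.0, 0.0, 0.0]]
1 [[0.0, 8.0, 0.0], [0.0, 0.0, 0.0]]
2 [[0.0, 8.0, 0.0], [0.0, 0.0, 0.0]]
3 [[0.0, 8.0, 0.0], [0.0, 0.0, 0.0]]
4 [[0.0, 8.0, 0.0], [0.0, 0.0, 0.0]]
5 [[0.0, 8.0, 0.0], [0.0, 0.0, 0.0]]
6 [[0.0, 8.0, 0.0], [0.0, 0.0, 0.0]]
7 [[0.0, 8.0, 0.0], [0.0, 0.0, 0.0]]
8 [[0.0, 8.0, 0.0], [0.0, 0.0, 0.0]]
9 [[0.0, 8.0, 0.0], [0.0, 0.0, 0.0]]
end [560.8 270.6 200.3] [180.  -25.   82.1]
```

Request:
servo_tool(
  steps=[
    [255, [0, 1, 5], [0, 0.055, 0]],
    [255, [0, 1, 4], [0, 0.055, 0]],
    [255, [-1, 2, 5], [0, 0.055, 0]],
    [255, [-1, 1, 5], [0, 0.055, 0]],
    [255, [-1, 1, 4], [0, 0.055, 0]],
    [255, [-1, 1, 5], [0, 0.055, 0]],
    [255, [-2, 1, 4], [0, 0.055, 0]],
    [255, [-2, 2, 5], [0, 0.055, 0]],
    [255, [0, 0, 0], [0, 0, 0]],
    [255, [0, 0, 0], [0, 0, 0]],
  ],
)

```text
time_s: 7.35
ee_pos: [482.6, 280.6, 200.5]
ee_rot: [-179.9, -25.1, 82.0]
force: [-0.1, -0.1, -2.6]
gripper_width: 64.1
gripper_force: 15.0
```

```bash
python3 -c "
from tgt import *
where()"; python3 hook.py hook2
```

```text
loop in station [-78.8  -0.9   6.4] tilt [-179.9  -25.1   89.9] [-0.1 -0.1 -2.6]
7.35 [482.6 280.6 200.5] [-179.9  -25.1   82. ]
yellow 1527
[531.2, 326.5, 205.6] 211.7
[553.1, 323.0, 199.4] 202.4
[571.0, 320.5, 199.4] 202.1
[581.7, 319.4, 202.0] 205.0
[591.9, 317.9, 204.1] 206.3
[603.7, 316.1, 204.4] 206.8
[614.4, 314.7, 204.4] 206.3
[625.0, 313.4, 204.4] 206.4
[635.4, 311.8, 204.3] 206.1
yaw -7.999922 587.9594 318.00085
post 2760 [644.1 310.8 204.3]
mug tool 0.62 8655 [-31.7 -33.3 -18.8] [68.2 31.3 60.9]
handle tool [55.3 -0.8 -0.9] [42.1 -5.4 -8.2] [68.2  4.1 22.7]
rim z -16.529231029461755 rim x 34.81472227147787 y -33.303840195464986 31.341598092399703
```

View pics/hook2.png

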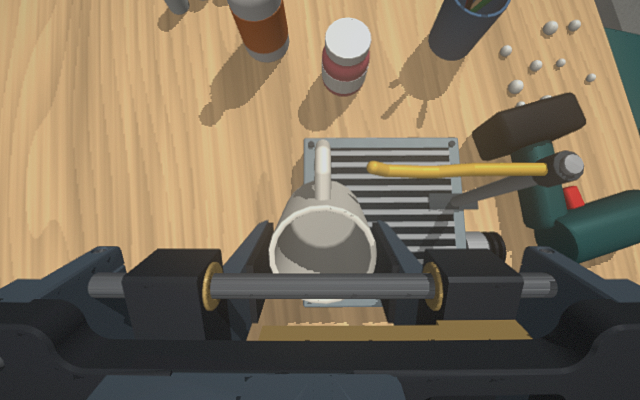

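Request:
servo_tool(
  steps=[
    [255, [0.5, 8, 0], [0, 0, 0]],
    [255, [0.5, 8, 0], [0, 0, 0]],
    [255, [0, 8, 0], [0, 0, 0]],
    [255, [0, 8, 0], [0, 0, 0]],
    [255, [0, 8, 0], [0, 0, 0]],
    [255, [0, 8, 0], [0, 0, 0]],
    [255, [0, 8, 0], [0, 0, 0]],
    [255, [0, 8, 0], [0, 0, 0]],
    [255, [0, 8, 0], [0, 0, 0]],
    [255, [0, 8, 0], [0, 0, 0]],
  ],
)

```text
time_s: 8.45
ee_pos: [562.8, 271.4, 201.2]
ee_rot: [180.0, -25.2, 82.1]
force: [-0.6, 0.2, -2.2]
gripper_width: 64.3
gripper_force: 15.0
```

```bash
python3 -c "
from tgt import *
where()
p=cams.grab_frame('wrist');cv2.imwrite('pics/hook3.png',p['color'][60:320,180:520,::-1])
plan(*tcp([0,0,-13],25),5)"
```

```text
loop in station [1.9 1.1 7.1] tilt [180.  -25.2  90. ] [-0.6  0.2 -2.2]
0 [[-2.0, -1.0, 4.0], [0.0, -0.001, -0.0]]
1 [[-2.0, -0.0, 3.0], [0.0, -0.001, -0.0]]
2 [[-2.0, -1.0, 4.0], [0.0, -0.001, -0.0]]
3 [[-2.0, -1.0, 3.0], [0.0, -0.001, -0.0]]
4 [[-2.0, -0.0, 4.0], [0.0, -0.001, -0.0]]
end [561.3 270.3 180.7] [179.9 -24.9  82.1]
```

View pics/hook3.png

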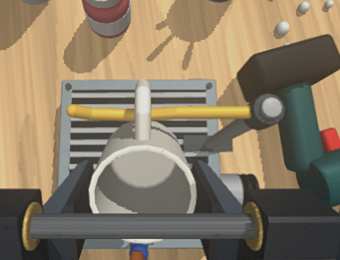

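Request:
servo_tool(
  steps=[
    [255, [-2, -1, 4], [0, 0, 0]],
    [255, [-2, 0, 3], [0, 0, 0]],
    [255, [-2, -1, 4], [0, 0, 0]],
    [255, [-2, 0, 3], [0, 0, 0]],
    [255, [-2, 0, 4], [0, 0, 0]],
    [255, [0, 0, 0], [0, 0, 0]],
    [255, [0, 0, 0], [0, 0, 0]],
    [255, [0, 0, 0], [0, 0, 0]],
    [255, [0, 0, 0], [0, 0, 0]],
    [255, [0, 0, 0], [0, 0, 0]],
  ],
)

```text
time_s: 9.5
ee_pos: [560.0, 270.6, 180.8]
ee_rot: [180.0, -25.2, 82.1]
force: [-0.5, 2.8, -1.2]
gripper_width: 64.2
gripper_force: 15.0
```

```bash
python3 -c "
from tgt import *
where()"
```

```text
loop in station [ -0.9  -0.1 -13.3] tilt [180.  -25.2  90. ] [-0.5  2.8 -1.2]
```

Request:
servo_tool(
  steps=[
    [200, [0, 0, 0], [0, 0, 0]],
    [100, [0, 0, 0], [0, 0, 0]],
    [0, [0, 0, 0], [0, 0, 0]],
    [0, [0, 0, 0], [0, 0, 0]],
    [0, [0, 0, 0], [0, 0, 0]],
    [0, [0, 0, -10], [0, 0, 0]],
    [0, [0, 0, -25], [0, 0, 0]],
    [0, [0, 0, -35], [0, 0, 0]],
    [0, [0, 0, -40], [0, 0, 0]],
    [0, [0, 0, -30], [0, 0, 0]],
  ],
)

```text
time_s: 10.5
ee_pos: [552.1, 210.4, 310.6]
ee_rot: [179.8, -25.2, 82.1]
force: [0.1, -0.0, 0.2]
gripper_width: 91.0
gripper_force: 0.0
```

```bash
python3 -c "
from tgt import *
p=cams.grab_frame('wrist');cv2.imwrite('pics/hang.png',p['color'][:,:,::-1])
plan([470,-300,300],[180,0,14],18)"
```

```text
0 [[-26.0, -1.0, -12.0], [-0.014, -0.022, 0.065]]
1 [[-27.0, 2.0, -10.0], [-0.014, -0.022, 0.065]]
2 [[-26.0, 3.0, -11.0], [-0.014, -0.022, 0.065]]
3 [[-27.0, 5.0, -9.0], [-0.014, -0.022, 0.065]]
4 [[-26.0, 6.0, -9.0], [-0.014, -0.022, 0.065]]
5 [[-26.0, 9.0, -9.0], [-0.014, -0.022, 0.065]]
6 [[-26.0, 10.0, -7.0], [-0.014, -0.022, 0.065]]
7 [[-25.0, 13.0, -7.0], [-0.014, -0.022, 0.065]]
8 [[-25.0, 13.0, -6.0], [-0.014, -0.022, 0.065]]
9 [[-23.0, 16.0, -6.0], [-0.014, -0.022, 0.065]]
10 [[-23.0, 17.0, -5.0], [-0.014, -0.022, 0.065]]
11 [[-21.0, 19.0, -4.0], [-0.014, -0.022, 0.065]]
12 [[-21.0, 20.0, -3.0], [-0.014, -0.022, 0.065]]
13 [[-19.0, 21.0, -2.0], [-0.014, -0.022, 0.065]]
14 [[-17.0, 22.0, -2.0], [-0.014, -0.022, 0.065]]
15 [[-17.0, 24.0, -1.0], [-0.014, -0.022, 0.065]]
16 [[-14.0, 25.0, -1.0], [-0.014, -0.022, 0.065]]
17 [[-13.0, 25.0, 0.0], [-0.014, -0.022, 0.065]]
end [ 470.2 -299.7  300.5] [-180.     0.    13.9]
```

View pics/hang.png

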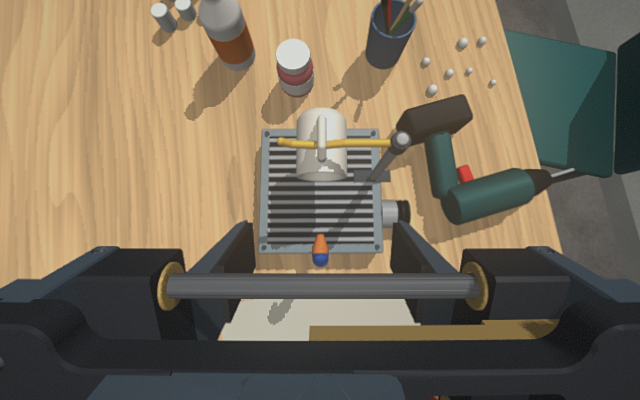

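```bash
python3 -c "
from tgt import *
plan([472,-344,270],[180,0,17.6],20)"
```

```text
0 [[-26.0, -0.0, -10.0], [-0.012, -0.02, 0.055]]
1 [[-27.0, 1.0, -9.0], [-0.012, -0.02, 0.055]]
2 [[-26.0, 3.0, -9.0], [-0.012, -0.02, 0.055]]
3 [[-27.0, 4.0, -8.0], [-0.012, -0.02, 0.055]]
4 [[-26.0, 6.0, -8.0], [-0.012, -0.02, 0.055]]
5 [[-26.0, 8.0, -7.0], [-0.012, -0.02, 0.055]]
6 [[-26.0, 9.0, -7.0], [-0.012, -0.02, 0.055]]
7 [[-25.0, 11.0, -5.0], [-0.012, -0.02, 0.055]]
8 [[-25.0, 12.0, -6.0], [-0.012, -0.02, 0.055]]
9 [[-24.0, 13.0, -4.0], [-0.012, -0.02, 0.055]]
10 [[-24.0, 15.0, -4.0], [-0.012, -0.02, 0.055]]
11 [[-23.0, 16.0, -3.0], [-0.012, -0.02, 0.055]]
12 [[-22.0, 17.0, -3.0], [-0.012, -0.02, 0.055]]
13 [[-21.0, 19.0, -2.0], [-0.012, -0.02, 0.055]]
14 [[-19.0, 19.0, -1.0], [-0.012, -0.02, 0.055]]
15 [[-19.0, 21.0, -1.0], [-0.012, -0.02, 0.055]]
16 [[-18.0, 22.0, 0.0], [-0.012, -0.02, 0.055]]
17 [[-17.0, 23.0, 1.0], [-0.012, -0.02, 0.055]]
18 [[-15.0, 23.0, 1.0], [-0.012, -0.02, 0.055]]
19 [[-14.0, 25.0, 1.0], [-0.012, -0.02, 0.055]]
end [ 471.8 -344.6  270.4] [179.9  -0.2  18. ]
```

Request:
servo_tool(
  steps=[
    [0, [-26, 0, -10], [-0.012, -0.02, 0.055]],
    [0, [-27, 1, -9], [-0.012, -0.02, 0.055]],
    [0, [-26, 3, -9], [-0.012, -0.02, 0.055]],
    [0, [-27, 4, -8], [-0.012, -0.02, 0.055]],
    [255, [-26, 6, -8], [-0.012, -0.02, 0.055]],
    [255, [-26, 8, -7], [-0.012, -0.02, 0.055]],
    [255, [-26, 9, -7], [-0.012, -0.02, 0.055]],
    [255, [-25, 11, -5], [-0.012, -0.02, 0.055]],
    [255, [-25, 12, -6], [-0.012, -0.02, 0.055]],
    [255, [-24, 13, -4], [-0.012, -0.02, 0.055]],
  ],
)

```text
time_s: 11.55
ee_pos: [511.0, -66.6, 286.0]
ee_rot: [-176.3, -12.3, 49.1]
force: [-1.0, -0.1, -0.3]
gripper_width: 45.7
gripper_force: 0.0
```

Request:
servo_tool(
  steps=[
    [255, [-24, 15, -4], [-0.012, -0.02, 0.055]],
    [255, [-23, 16, -3], [-0.012, -0.02, 0.055]],
    [255, [-22, 17, -3], [-0.012, -0.02, 0.055]],
    [255, [-21, 19, -2], [-0.012, -0.02, 0.055]],
    [255, [-19, 19, -1], [-0.012, -0.02, 0.055]],
    [255, [-19, 21, -1], [-0.012, -0.02, 0.055]],
    [255, [-18, 22, 0], [-0.012, -0.02, 0.055]],
    [255, [-17, 23, 1], [-0.012, -0.02, 0.055]],
    [255, [-15, 23, 1], [-0.012, -0.02, 0.055]],
    [255, [-14, 25, 1], [-0.012, -0.02, 0.055]],
  ],
)

```text
time_s: 12.55
ee_pos: [469.8, -344.3, 264.2]
ee_rot: [180.0, 0.5, 17.9]
force: [-0.2, -0.4, 1.0]
gripper_width: 0.7
gripper_force: 0.0
```

```bash
cat > pad.py <<'E'
from h import *
import sys
s=state();p=cams.grab_frame('wrist');save(p,sys.argv[1]);P=cloud(p,s)
print(s['time_s'],s['ee_pos'].round(1),s['ee_rot'].round(1),s['force'].round(1))
hsv=cv2.cvtColor(p['color'],cv2.COLOR_RGB2HSV).astype(int)
m=((hsv[...,0]<6)|(hsv[...,0]>172))&(hsv[...,1]>150)&(hsv[...,2]>60)&(np.linalg.norm(P-[478,-344,110],axis=-1)<80)
q=P[m];print(len(q),cv2.minAreaRect(q[:,:2].astype(np.float32)),q.mean(0).round(1))
c=q.mean(0);M=np.c_[q[:,:2]-c[:2],np.ones(len(q))];g=np.linalg.lstsq(M,q[:,2],rcond=None)[0];print('plane',g.round(3),'slope deg',np.degrees(np.arctan(np.hypot(*g[:2]))),'uphill dir',np.degrees(np.arctan2(g[1],g[0])))
E
python3 pad.py pad1
```

```text
12.55 [ 469.8 -344.3  264.2] [180.    0.5  17.9] [-0.2 -0.4  1. ]
1471 ((468.5744323730469, -349.38427734375), (58.81077575683594, 30.60984230041504), 17.7000675201416) [ 469.  -349.5  129.1]
plane [-3.44000e-01 -8.80000e-02  1.29102e+02] slope deg 19.56943210794499 uphill dir -165.68943923923962
```

View pics/pad1.png

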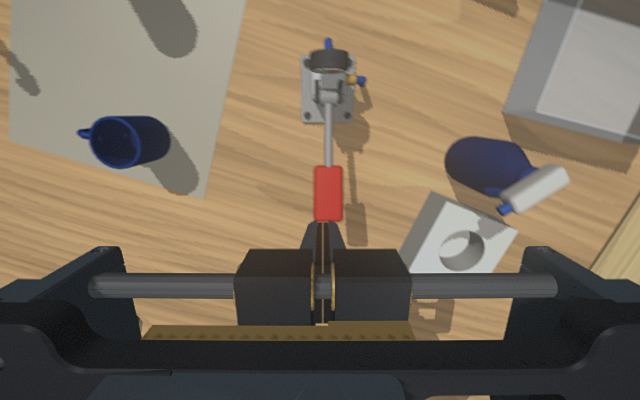

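```bash
python3 -c "
from tgt import *
plan([463.5,-351,168],[180,0,17.7],8)"
```

```text
0 [[-1.0, 0.0, 12.0], [0.0, 0.001, -0.0]]
1 [[-0.0, 0.0, 12.0], [0.0, 0.001, -0.0]]
2 [[-1.0, 0.0, 12.0], [0.0, 0.001, -0.0]]
3 [[-1.0, 0.0, 12.0], [0.0, 0.001, -0.0]]
4 [[-1.0, 0.0, 12.0], [0.0, 0.001, -0.0]]
5 [[-0.0, 0.0, 12.0], [0.0, 0.001, -0.0]]
6 [[-1.0, 0.0, 12.0], [0.0, 0.001, -0.0]]
7 [[-1.0, 0.0, 12.0], [0.0, 0.001, -0.0]]
end [ 463.2 -350.6  167.6] [179.8   0.2  17.7]
```

Request:
servo_tool(
  steps=[
    [255, [-1, 0, 12], [0, 0, 0]],
    [255, [0, 0, 12], [0, 0, 0]],
    [255, [-1, 0, 12], [0, 0, 0]],
    [255, [-1, 0, 12], [0, 0, 0]],
    [255, [-1, 0, 12], [0, 0, 0]],
    [255, [0, 0, 12], [0, 0, 0]],
    [255, [-1, 0, 12], [0, 0, 0]],
    [255, [-1, 0, 12], [0, 0, 0]],
    [255, [0, 0, 0], [0, 0, 0]],
    [255, [0, 0, 0], [0, 0, 0]],
  ],
)

```text
time_s: 13.6
ee_pos: [463.7, -345.0, 167.8]
ee_rot: [-179.9, 0.5, 18.1]
force: [0.5, -0.3, -0.4]
gripper_width: 0.7
gripper_force: 0.0
```

Request:
servo_tool(
  steps=[
    [255, [-1, 3, 3], [0, 0, 0]],
    [255, [-1, 3, 3], [0, 0, 0]],
    [255, [0, 0, 4], [0, 0, 0]],
    [255, [0, 0, 4], [0, 0, 0]],
    [255, [0, 0, 4], [0, 0, 0]],
    [255, [0, 0, 4], [0, 0, 0]],
    [255, [0, 0, 4], [0, 0, 0]],
    [255, [0, 0, 4], [0, 0, 0]],
    [255, [0, 0, 4], [0, 0, 0]],
    [255, [0, 0, 0], [0, 0, 0]],
  ],
)

```text
time_s: 14.6
ee_pos: [463.3, -351.6, 133.9]
ee_rot: [-180.0, 0.5, 18.1]
force: [-0.9, -0.1, 4.1]
gripper_width: 0.6
gripper_force: 1.9
```

Request:
servo_tool(
  steps=[
    [255, [0, 0, 3], [0, 0, 0]],
    [255, [0, 0, 3], [0, 0, 0]],
    [255, [0, 0, 3], [0, 0, 0]],
    [255, [0, 0, 3], [0, 0, 0]],
    [255, [0, 0, 3], [0, 0, 0]],
    [255, [0, 0, 3], [0, 0, 0]],
    [255, [0, 0, 2], [0, 0, 0]],
    [255, [0, 0, 0], [0, 0, 0]],
    [255, [0, 0, 0], [0, 0, 0]],
    [255, [0, 0, 0], [0, 0, 0]],
  ],
)

```text
time_s: 15.6
ee_pos: [462.9, -351.9, 114.6]
ee_rot: [180.0, 0.5, 18.1]
force: [-2.2, -2.2, 6.3]
gripper_width: 0.6
gripper_force: 2.6
```

```bash
python3 pad.py pad2; python3 - <<'E'
from h import *
p=cams.grab_frame('scene');a=p['color'][140:260,180:300,::-1];b=p['color'][160:280,340:460,::-1]
cv2.imwrite('pics/fin.png',cv2.resize(np.hstack([a,b]),None,fx=3.3,fy=3.3,interpolation=3))
P=cloud(p)
for d in outline_of(p,'mug')[:2]:
    q=P[d['pixels']];q=q[~np.isnan(q[:,0])];print(d['confidence'],d['at'],len(q),q.min(0).round(),q.max(0).round())
E
```

```text
15.6 [ 462.9 -351.9  114.6] [180.    0.5  18.1] [-2.2 -2.2  6.3]
1647 ((471.5677795410156, -347.4202575683594), (46.82453918457031, 32.51856231689453), 18.83011817932129) [ 482.1 -344.1  106.2]
plane [-1.59000e-01 -5.90000e-02  1.06213e+02] slope deg 9.612816706434995 uphill dir -159.50965463280582
0.69 [404.2, 210.5] 496 [401. 259.  -6.] [604. 367. 213.]
```

View pics/fin.png

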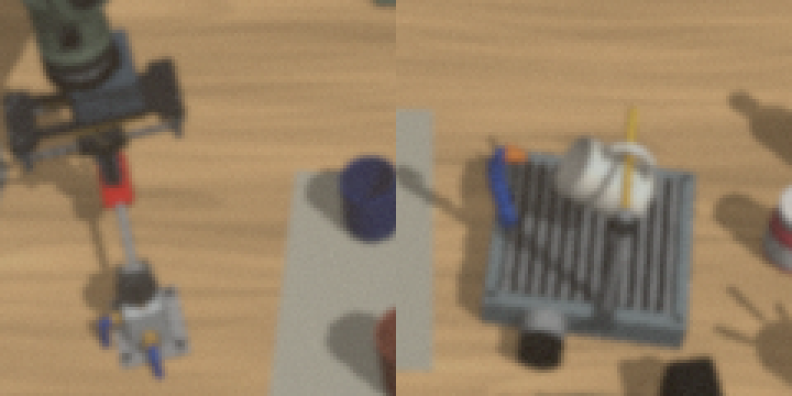

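```bash
python3 - <<'E'
from h import *
print(env.finger_overhang)
a=cv2.imread('pics/pad2.png')[100:330,220:430];cv2.imwrite('pics/pad2c.png',cv2.resize(a,None,fx=2.5,fy=2.5))
s=state();p=cams.grab_frame('wrist');P=cloud(p,s)
hsv=cv2.cvtColor(p['color'],cv2.COLOR_RGB2HSV).astype(int)
m=((hsv[...,0]<6)|(hsv[...,0]>172))&(hsv[...,1]>150)&(hsv[...,2]>60)
v,u=np.where(m&(P[...,2]>60)&(P[...,2]<160));x=P[v,u]
for r in range(v.min(),v.max()+1,6):
    k=v==r
    if k.any(): print(r,k.sum(),np.median(x[k],0).round(1))
E
```

```text
22.0
8 3 [ 594.  -316.3  115. ]
14 4 [ 592.1 -310.2  105.1]
194 36 [ 492.4 -340.5  103.3]
200 48 [ 489.2 -341.9  105.1]
206 48 [ 485.4 -343.2  105.7]
212 48 [ 481.8 -344.3  106.6]
218 47 [ 478.  -345.9  107.3]
224 19 [ 471.  -336.9  107.6]
230 14 [ 470.2 -348.1  108.1]
236 10 [ 466.3 -349.4  108.4]
242 6 [ 461.9 -350.8  108.9]
```

View pics/pad2c.png

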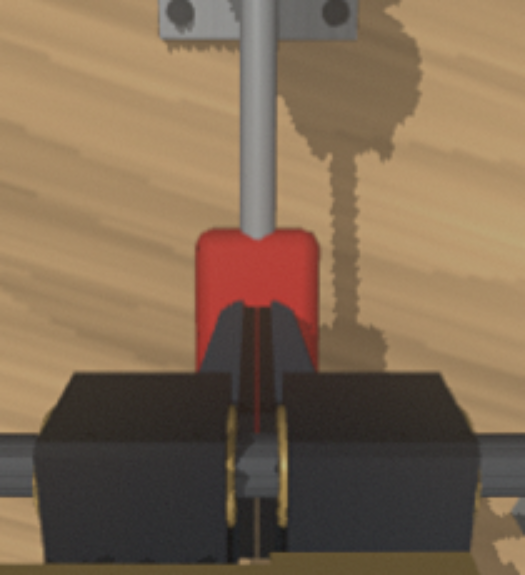

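```bash
python3 - <<'E'
from h import *
s=state();p=cams.grab_frame('wrist');P=cloud(p,s)
print('bench',P[150:220:20,[150,200,420,480],2].round(0).tolist())
v,u=np.mgrid[210:300:8,300:350:7]
print('tool z'); L=(P-np.array(s['ee_pos']))@Rt(s['ee_rot'])
print(L[v,u,2].round(0))
print('tool x'); print(L[v,u,0].round(0))
p=cams.grab_frame('scene');P=cloud(p)
hsv=cv2.cvtColor(p['color'],cv2.COLOR_RGB2HSV).astype(int)
m=((hsv[...,0]<6)|(hsv[...,0]>172))&(hsv[...,1]>140)&(np.linalg.norm(P-[478,-344,110],axis=-1)<60)
for q in P[m][::4]: print(q.round(0).tolist(),end=' ')
E
```

```text
bench [[0.0, 0.0, -0.0, -1.0], [-0.0, 1.0, -1.0, 0.0], [1.0, -1.0, 0.0, -1.0], [-1.0, -1.0, -2.0, 0.0]]
tool z
[[  10.    8.    9.    9.    9.    8.    9.  115.]
 [   8.    7.    7.    7.    6.    7.    8.  116.]
 [   9.   -8.  -10.   -6.   -6.   -9.    8.  115.]
 [   7.  -22.  -23.  -19.  -19.  -22.    5.  115.]
 [   5.  -33.  -33.  -30.  -30.  -33.  -33.  115.]
 [ -83.  -82.  -42.  -38.  -39.  -83.  -83.  -84.]
 [ -89.  -89.  -51.  -48.  -47.  -88.  -89.  -88.]
 [ -94.  -95.  -92.  -53.  -53.  -94.  -94.  -94.]
 [ -98.  -99.  -93.  -90.  -90.  -98.  -99.  -99.]
 [-100. -101.  -94.  -94.  -94.  -99. -101. -101.]
 [-101. -100.  -95.  -95.  -95. -100. -101. -100.]
 [-101. -100.  -94.  -93.  -93. -101. -101. -101.]]
tool x
[[ 21.  22.  21.  21.  21.  22.  21. -14.]
 [ 16.  16.  16.  16.  17.  16.  16. -23.]
 [ 10.  17.  18.  16.  16.  17.  10. -32.]
 [  5.  17.  18.  16.  16.  17.   6. -42.]
 [ -0.  17.  17.  16.  16.  17.  17. -51.]
 [ 38.  37.  17.  15.  16.  38.  38.  38.]
 [ 38.  38.  18.  16.  16.  38.  38.  37.]
 [ 38.  38.  36.  15.  14.  38.  38.  38.]
 [ 38.  38.  34.  33.  33.  38.  38.  38.]
 [ 37.  37.  32.  32.  32.  36.  37.  37.]
 [ 34.  33.  30.  30.  30.  34.  34.  34.]
 [ 32.  31.  26.  26.  26.  32.  31.  32.]]
[450.0, -341.0, 113.0] [476.0, -335.0, 124.0] [472.0, -339.0, 106.0] [485.0, -349.0, 118.0] [476.0, -338.0, 107.0] [481.0, -352.0, 106.0] [483.0, -336.0, 110.0] [479.0, -357.0, 98.0] [479.0, -343.0, 99.0] [488.0, -358.0, 104.0] [486.0, -345.0, 102.0] [484.0, -331.0, 100.0] [492.0, -347.0, 104.0] [490.0, -333.0, 101.0] [495.0, -347.0, 103.0]
```

Request:
servo_tool(
  steps=[
    [255, [0, 0, 3], [0, 0, 0]],
    [255, [0, 0, 3], [0, 0, 0]],
    [255, [0, 0, 3], [0, 0, 0]],
    [255, [0, 0, 3], [0, 0, 0]],
    [255, [0, 0, 0], [0, 0, 0]],
    [255, [0, 0, 0], [0, 0, 0]],
    [255, [0, 0, 0], [0, 0, 0]],
    [255, [0, 0, 0], [0, 0, 0]],
    [255, [0, 0, 0], [0, 0, 0]],
    [255, [0, 0, 0], [0, 0, 0]],
  ],
)

```text
time_s: 16.9
ee_pos: [462.4, -352.1, 102.7]
ee_rot: [180.0, 0.6, 18.1]
force: [-3.2, -1.0, 6.9]
gripper_width: 0.6
gripper_force: 3.0
```

```bash
cat > sl.py <<'E'
from h import *
s=state();p=cams.grab_frame('wrist');P=cloud(p,s)
print(s['time_s'],s['ee_pos'].round(1),s['force'].round(1),s['qvel'].round(2))
hsv=cv2.cvtColor(p['color'],cv2.COLOR_RGB2HSV).astype(int)
m=((hsv[...,0]<6)|(hsv[...,0]>172))&(hsv[...,1]>150)&(hsv[...,2]>60)
v,u=np.where(m&(P[...,2]>50)&(np.linalg.norm(P-[478,-344,110],axis=-1)<80));x=P[v,u]
a=x[:,:2]@np.array([np.cos(np.radians(17.7)),np.sin(np.radians(17.7))])
from scipy.stats import theilslopes
k=np.random.default_rng(0).choice(len(a),600);t=theilslopes(x[k,2],a[k]);print('slope deg',np.degrees(np.arctan(t[0])),'lever',0.349+np.arctan(t[0]))
h=(x-[577-10,-315,0])  # height check from range
for lo in range(0,40,8):
    w=(a>a.max()-lo-8)&(a<=a.max()-lo); print(a.max()-lo,x[w].mean(0).round(1))
E
python3 sl.py
```

```text
16.9 [ 462.4 -352.1  102.7] [-3.2 -1.   6.9] [-0.05 -0.09  0.08  0.05 -0.04  0.01]
slope deg -4.806352858332906 lever 0.2651133176094502
366.1541814992234 [ 489.  -341.9   96.6]
358.1541814992234 [ 481.5 -344.1   97.9]
350.1541814992234 [ 474.8 -346.    98.2]
342.1541814992234 [ 466.4 -347.5   98. ]
334.1541814992234 [ 459.1 -346.8   97.3]
```

Request:
servo_tool(
  steps=[
    [255, [0, 0, 3], [0, 0, 0]],
    [255, [0, 0, 3], [0, 0, 0]],
    [255, [0, 0, 2], [0, 0, 0]],
    [255, [0, 0, 0], [0, 0, 0]],
    [255, [0, 0, 0], [0, 0, 0]],
    [255, [0, 0, 0], [0, 0, 0]],
    [255, [0, 0, 0], [0, 0, 0]],
    [255, [0, 0, 0], [0, 0, 0]],
    [255, [0, 0, 0], [0, 0, 0]],
    [255, [0, 0, 0], [0, 0, 0]],
  ],
)

```text
time_s: 17.95
ee_pos: [461.9, -352.3, 94.7]
ee_rot: [180.0, 0.6, 18.1]
force: [-3.7, -1.5, 7.2]
gripper_width: 0.3
gripper_force: 3.4
```

```bash
python3 sl.py
```

```text
17.95 [ 461.9 -352.3   94.7] [-3.7 -1.5  7.2] [-0.04 -0.03  0.05 -0.03 -0.06 -0.06]
slope deg -1.4392187882717602 lever 0.3238808934880946
365.7862410745885 [ 488.7 -342.1   91.3]
357.7862410745885 [ 481.3 -344.5   92.3]
349.7862410745885 [ 474.3 -346.    92. ]
341.7862410745885 [ 466.2 -347.9   91.4]
333.7862410745885 [ 459.  -347.6   90.2]
```

Request:
servo_tool(
  steps=[
    [255, [0, 0, 0], [0, 0, 0]],
    [255, [0, 0, 0], [0, 0, 0]],
    [255, [0, 0, 0], [0, 0, 0]],
    [255, [0, 0, 0], [0, 0, 0]],
    [255, [0, 0, 0], [0, 0, 0]],
    [255, [0, 0, 0], [0, 0, 0]],
    [255, [0, 0, 0], [0, 0, 0]],
    [255, [0, 0, 0], [0, 0, 0]],
    [255, [0, 0, 0], [0, 0, 0]],
    [255, [0, 0, 0], [0, 0, 0]],
  ],
)

```text
time_s: 19.0
ee_pos: [461.9, -352.3, 94.7]
ee_rot: [180.0, 0.6, 18.1]
force: [-4.4, -2.6, 5.6]
gripper_width: 0.4
gripper_force: 3.4
```

Request:
servo_tool(
  steps=[
    [255, [0, 0, 0], [0, 0, 0]],
    [255, [0, 0, 0], [0, 0, 0]],
    [255, [0, 0, 0], [0, 0, 0]],
    [255, [0, 0, 0], [0, 0, 0]],
    [255, [0, 0, 0], [0, 0, 0]],
    [255, [0, 0, 0], [0, 0, 0]],
    [255, [0, 0, 0], [0, 0, 0]],
    [255, [0, 0, 0], [0, 0, 0]],
    [255, [0, 0, 0], [0, 0, 0]],
    [255, [0, 0, 0], [0, 0, 0]],
  ],
)

```text
time_s: 20.0
ee_pos: [461.9, -352.3, 94.7]
ee_rot: [180.0, 0.6, 18.1]
force: [-4.9, -1.9, 6.7]
gripper_width: 0.9
gripper_force: 3.4
```

```bash
python3 sl.py | head -2; python3 -c "
from h import *
p=cams.grab_frame('scene');P=cloud(p)
d=outline_of(p,'mug')[0];q=P[d['pixels']];print(d['at'],np.nanpercentile(q,[5,50,95],axis=0).round())
print(ticket.job_done())"
```

```text
20.0 [ 461.9 -352.3   94.7] [-4.9 -1.9  6.7] [ 0.02 -0.05  0.05  0.04  0.    0.01]
slope deg -2.0740219186896085 lever 0.3128014887603362
[407.4, 210.9] [[538. 273. 128.]
 [579. 304. 164.]
 [599. 349. 201.]]
the job is handed in; nothing more can be done
None
```

The mug is hanging on the hook with its mouth to the nozzle, untouched. The lever was held about level (about 0.31–0.32 rad by wrist camera) at about 7–8 N when I handed the job in at 20 s; no verdict came back.

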